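# Dip-check the microscope chiller

### The arm

A 7-joint arm with a two-finger parallel gripper is mounted at the origin on the work surface. World frame = base frame: x ahead of the robot, y to its left, z up, the work surface at z = 0. Lengths are in m, angles in rad, forces in N, time in s.
With the tool pointing down it reaches from about 0.4 to 0.85 m from the base axis. Payload 10.4 kg.
Tool frame: the origin (TCP) lies midway between the tips of the shut fingers; the grasp point (between the pads) lies 19 mm behind it; z points along the fingers, x is the direction in which the jaws open and shut, and the axes are right-handed (so a half turn about z gives the same grasp; the last joint's range is limited). The gripper opens to 85 mm and grips with 20 to 120 N. Pads are 22 mm wide; open, the fingers measure 114 mm over their backs; the gripper's body (76 mm by 85 mm) begins 54 mm behind the grasp point. The pads swing forward as they close: fully open they stand 13 mm farther back than shut.
Start: joints at [1.312, 0.332, -0.065, 1.46, 0.022, 1.35, -0.088], TCP at [0.146, -0.608, 0.231] pointing down, gripper open.
Joint ranges: [-2.6, 2.6], [-0.5, 2.12], [-1.47, 1.34], [0.16, 2.42], [-1.27, 4.41], [0.06, 2.06], [-2.6, 2.6]. Speed limits (rad/s): [2.22, 2.22, 2.79, 2.79, 3.14, 3.14, 3.14].

### API

Orientations are given as a unit quaternion [x, y, z, w].
In Python, from workcell import manip, cams gives the robot as it stands.
- The arm moves only by the tool move_arm, never from a script. Its argument "moves" is a list of rows, each a list of 7 numbers: the turn, a rotation vector about the tool's x, y, z in degrees, then the shift along the tool's x, y, z in m, then the finger opening in m, from 0 to 0.0854. A call has 1 to 10 rows; each row is the pose to reach, as a shift and turn from the pose commanded when the call began, along the tool's axes at that moment; what a row does not reach only later rows make up. A row lasts 1/10 s, in which the tool goes at most 50 mm and 8.59 degrees, less where a joint would pass 70% of its speed; a pose out of reach is approached as far as the arm can. A call with a gripper value outside its range is refused whole. The fingers move at their own pace and stop on an object; "grip_force" is the grip in N (left out, the last holds). Time passes only in rows, so rows that repeat a pose let the fingers close. It gives the time, the measured TCP pose, the force and the opening at its end, in the units of the state.
- manip.get_obs(): the state, without advancing time (a new reading comes with each control period).
- cams.camera(name): name is "side" or "top" or "wrist"; returns the picture (400x640x3 uint8, red, green, blue); there is no depth.
- cams.camera_params(name): a dict with "fx", "fy", "cx", "cy" (pixels), "dist_coeffs" ([k1, k2, p1, p2, k3] as OpenCV has them; the pictures are not rectified), "xyz" and "rotation" of the camera in the world. Camera axes: x right, y up, looking along -z (the intrinsics and any distortion apply to the point x, -y, -z); pixel columns grow to the right and rows downward; lengths in m; the calibration is good to about 2 mm. A picture is of the moment at which its call begins: read the wrist's pose just before it. camera_params takes no time and is no camera call; for the wrist camera it gives the pose at the moment of the call.
- manip.hand_in(): hands the job in, once; it reports no verdict.
The state is a dict: "clock": time; "joint_pos": joint angles; "joint_velocities": joint speeds; "tau": joint torques, N m; "position": TCP position; "ee_rot": TCP orientation; "ft_force": force on the tool from outside, world axes, zero at the start; "torque": the same for the moment, N m; "grip_width": opening from 0.0 (shut) to 1.0 (fully open).
Only numpy, scipy, OpenCV 4.12 (cv2) and the standard library are available. Lean on these libraries where they do the work, as an engineer would, in place of code of your own. Each camera call takes 0.05 s, during which the arm holds its last target. There are 200 camera calls.

### The job

Check the coolant level of the microscope's chiller. First shut off the cooling by pressing its key (the one farthest from the filler neck) all the way down and letting it come back up, then stop the pump in the same way with the middle key, and leave the third key alone; then take the gauge rod from its rest, slide it down the filler neck until its collar stops on the mouth, draw it right out and present it for reading: hold it level, scale side up, with its tip over the drip tray and at least 10 cm above the bench. Finish there, still holding the rod steady in the gripper and touching nothing else with it, and do not disturb the other things on the bench.

Things in the scene. Friction and masses are not known exactly. Their poses are not given: they have to be found in the camera images.
- chiller: Compact benchtop recirculating chiller, a white box 220 (x) x 300 (y) x 190 (z) mm, standing fixed on the bench. Origin: centre of its underside; z up. Its filler neck sticks out slantwise from its +y side; three keys stand in a row along y on its flat top, near its -x edge.
- neck: Fixed steel filler neck, a tube with a flared mouth rising from the chiller's +y side, 40 degrees from level. Origin: centre of the mouth's rim, 185 mm above the bench, 55 mm out from the chiller. x: the bore's axis, pointing INTO the tube; z square to it, upward. Mouth 26 mm inside, 31 outside, narrowing over 22 mm to a 14 mm bore, 80 mm deep; then empty tank: only the rod's collar stops it.
- key_cool_top (a point): Centre of the top of the cooling key: round spring push key 24 mm across in a 40 mm black ring, farthest from the filler neck, 55 mm from the next. Its top is about 208 mm above the bench and 18 mm above the chiller's lid. It goes straight down 6 mm (5 N at the bottom) and springs back.
- key_pump_top (a point): Centre of the top of the pump key, alike, the middle one of the three.
- key_mute_top (a point): Centre of the top of the alarm-mute key, alike, nearest to the filler neck, 55 mm from the pump key. Leave it alone.
- key_cool (a joint): Travel of the cooling key (m): 0 up, 0.006 fully down.
- key_pump (a joint): Travel of the pump key (m): 0 up, 0.006 fully down.
- key_mute (a joint): Travel of the alarm-mute key (m): 0 up, 0.006 fully down.
- tray: Fixed steel drip tray 270 (x) x 100 (y) x 14 (z) mm. Origin: centre of its underside; x along it. Two notched uprights carry the gauge rod level along its middle, axis 50 mm above the bench, tip towards +x: one at x = -103 mm (8 thick, 28 wide, 50 high) under the grip's rear end, one at x = +60 mm (6 thick, 16 wide, 58 high). The rod lifts straight up out of them.
- rod: Loose gauge rod, about 0.15 kg, level in the tray's rests. Origin: centre of its grip; x along the rod towards the tip, z up at the start (side with the scale marks). From the origin along x: black grip to 40 mm, collar 34 mm across to 48 mm, round steel rod 8 mm thick to 138 mm, flat blade 9 wide and 5 thick with the marks, rounded tip. It balances about 50 mm ahead of the origin.
- rod_grip (a point): Centre of the rod's grip (the rod's origin; axes as the rod's), 50 mm above the bench at the start: a plastic bar 80 (x) x 16 (y) x 22 (z) mm, to be pinched across its 16 mm.
- rod_collar (a point): Centre of the collar's front face, 48 mm from the grip's centre along the rod; it meets the neck's mouth (neck origin) when the rod is fully home.
- rod_tip (a point): Tip of the rod, 186.5 mm from the grip's centre along the rod.
- oil_bottle: Small amber bottle, 38 mm across and 75 mm high, loose bystander. Origin: centre of its underside.
- slide_box: Grey slide box 85 x 100 x 36 mm, loose bystander. Origin: centre of its underside.
- objective_case: Black round lens case 42 mm across and 56 mm high, loose bystander. Origin: centre of its underside.

How it is judged:
On the way, in this order (a step that is already met when the one before it is completed fails the run):
1. the cooling key is pressed down (at least 4.5 of its 6 mm), alone (value of joint key_cool above 0.0045 m and value of joint key_pump below 0.0015 m), for 0.05 s.
2. then, with the cooling key up again, the pump key is pressed down (value of joint key_pump above 0.0045 m and value of joint key_cool below 0.0015 m), for 0.05 s.
3. then, with the keys up again, the rod is slid down the neck until its collar stands on the mouth (within 3 mm along the neck, 8 mm across) (x of rod_collar in the frame of neck above -0.003 m and distance between rod_collar and neck below 0.008 m and angle between the x axis of rod and the x axis of neck, either way round below 0.15 rad and value of joint each of key_pump, key_cool below 0.0015 m), for 0.1 s.
4. then the rod is drawn right out of the neck (x of rod_tip in the frame of neck below -0.004 m), for 0.05 s.
At the end, for the whole second after the job is handed in: The gripper holds the rod still, level and scale side up (within 11 degrees), tip and grip at least 95 mm above the bench, the tip above the drip tray (within its outline, 5 mm allowed beyond), the rod touching nothing but the fingers; both pressed keys are up again (angle between rod's own z axis and vertical below 0.2 rad and height (world z) of each of rod_tip, rod_grip above 0.095 m and x of rod_tip in the frame of tray between -0.14 and 0.14 m and y of rod_tip in the frame of tray between -0.055 and 0.055 m and contact force between rod and the fingers above 2 N and contact force between rod and chiller below 0.1 N and contact force between rod and tray below 0.1 N and contact force between rod and oil_bottle below 0.1 N and contact force between rod and slide_box below 0.1 N and contact force between rod and objective_case below 0.1 N and linear speed of rod below 0.03 m/s and angular speed of rod below 0.2 rad/s and value of joint each of key_cool, key_pump below 0.0015 m); the arm keeps its last pose, push and grip.
It fails at once if the alarm-mute key is pressed (more than 3 mm) (value of joint key_mute above 0.003 m).
It fails at once if the cooling and pump keys are pressed together (value of joint each of key_cool, key_pump above 0.003 m).
It fails at once if a bystander is shoved more than 30 mm (distance of any of oil_bottle, slide_box, objective_case from where it was at the start of the episode above 0.03 m).
It fails at once if a bystander is knocked over (angle between any of oil_bottle, objective_case's own z axis and vertical above 0.5 rad).
It also fails if it takes over 72 s, if anything falls off the work surface, if the arm or the gripper's body presses on something with over 40 N, if the wrist force passes 120 N, or if a joint passes its speed limit or range.

## Working session

There is one attempt and no reset: what is moved stays moved. The work goes in short steps, Python scripts to look and compute and a tool call to move; the robot and the scene stay as the last step left them, time stands still between calls to the robot, and variables do not carry over. Pictures are saved under pics/ and viewed, about 8 in all and at most 12, crops included, and the job is handed in when it is done.

Besides the shell and the picture viewer there is one more tool, called as name([rows], argument=value, ...), one row to a line, values as JSON. move_arm: Moves the arm, as the interface text tells. Its arguments: {"type":"object","properties":{"moves":{"type":"array","items":{"type":"array","items":{"type":"number"}}},"grip_force":{"type":"number"}},"required":["moves"]}

```bash
mkdir -p pics; ls
cat > h.py <<'E'
import numpy as np, cv2, json
from scipy.spatial.transform import Rotation as R
from workcell import manip, cams
def shot(name,fn):
    p=cams.camera_params(name); im=cams.camera(name)
    np.savez('pics/'+fn+'.npz',im=im,p=json.dumps({k:np.asarray(v).tolist() for k,v in p.items()}))
    cv2.imwrite('pics/'+fn+'.png',im[:,:,::-1]); return im,p
def load(fn):
    d=np.load('pics/'+fn+'.npz'); return d['im'],json.loads(str(d['p']))
def rot(p):
    r=np.array(p['rotation'],float)
    return r if r.shape==(3,3) else R.from_quat(r).as_matrix()
def K(p): return np.array([[p['fx'],0,p['cx']],[0,p['fy'],p['cy']],[0,0,1.]])
def ray(p,uv):
    u=cv2.undistortPoints(np.array(uv,float).reshape(-1,1,2),K(p),np.array(p['dist_coeffs'],float)).reshape(-1,2)
    d=np.c_[u[:,0],-u[:,1],-np.ones(len(u))]@rot(p).T
    return np.array(p['xyz'],float),d/np.linalg.norm(d,axis=1)[:,None]
def onz(p,uv,z):
    o,d=ray(p,uv); return o+d*((z-o[2])/d[:,2])[:,None]
def proj(p,X):
    c=(np.array(X,float).reshape(-1,3)-np.array(p['xyz']))@rot(p)
    return cv2.projectPoints((c*[1,-1,-1]).reshape(-1,1,3),np.zeros(3),np.zeros(3),K(p),np.array(p['dist_coeffs'],float))[0].reshape(-1,2)
def tri(rs):
    A=0;b=0
    for o,d in rs:
        M=np.eye(3)-np.outer(d,d);A=A+M;b=b+M@o
    return np.linalg.solve(A,b)
E
python3 - <<'E'
from h import *
a,p=shot('side','s0');b,q=shot('top','t0');shot('wrist','w0')
print(p);print(q);print(manip.get_obs())
E
```

```text
pics
{'fx': 467.22210493890884, 'fy': 467.22210493890884, 'cx': 310.13090065857057, 'cy': 194.25640606902093, 'dist_coeffs': array([-0.00081284,  0.        ,  0.        ,  0.        ,  0.        ]), 'xyz': array([0.28009909, 0.89268363, 0.74507154]), 'rotation': array([-0.08751996,  0.47268504,  0.8650637 , -0.1434361 ])}
{'fx': 423.9578158097508, 'fy': 423.9578158097508, 'cx': 316.34598979717833, 'cy': 199.45277266938618, 'dist_coeffs': array([-0.0309186,  0.       ,  0.       ,  0.       ,  0.       ]), 'xyz': array([0.44901845, 0.0136872 , 1.16356497]), 'rotation': array([-0.04811109,  0.04997345,  0.71412277, -0.69657494])}
{'clock': 0.15, 'joint_pos': array([ 1.31240873,  0.33275875, -0.06470678,  1.46074284,  0.02163888,
        1.34990475, -0.08851627]), 'joint_velocities': array([-0.0001408 , -0.00188036, -0.00089375, -0.00339522,  0.00062728,
        0.00032578, -0.00198514]), 'tau': array([ 7.28489226e-05, -6.25826955e+01,  4.89116216e-02, -3.91852677e+01,
        1.63748406e-02,  7.36186397e-03,  2.08406851e-05]), 'position': array([ 0.14593044, -0.60743251,  0.23068137]), 'ee_rot': array([ 7.85373649e-01, -6.19021743e-01, -4.63214952e-04, -3.12175476e-04]), 'ft_force': array([ 0.0618055 , -0.80595041, -0.63516008]), 'torque': array([ 0.04880964,  0.00830296, -0.0230934 ]), 'grip_width': 0.9980347111038975}
```

View pics/s0.png

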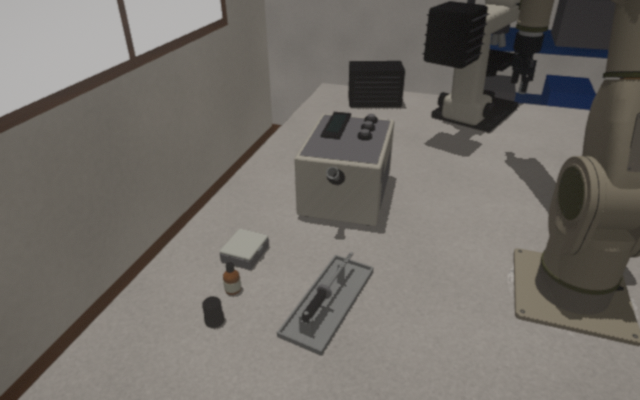

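View pics/t0.png

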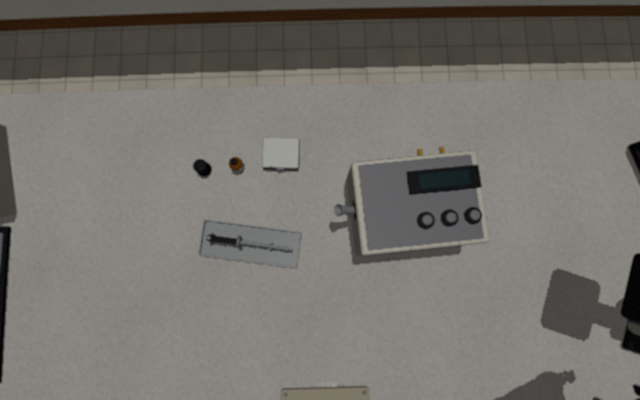

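The side view shows the chiller with its neck mouth at (335,176), the keys at (365..371,119..135), and the rod in the tray. The top view has the keys at (427,220), (450,217), (473,215), the neck mouth near (340,210) and the tray corners at (205,221), (301,233), (298,267), (201,257).

Run:
```python
from h import *
a,p=load('s0');b,q=load('t0')
c1=cv2.resize(b[140:280,190:500],None,fx=2.5,fy=2.5,interpolation=3)
c2=cv2.resize(a[100:220,290:400],None,fx=2.5,fy=2.5,interpolation=3)
c3=cv2.resize(a[245:355,270:385],None,fx=2.5,fy=2.2,interpolation=3)
o=np.zeros((600,800,3),np.uint8);o[:350,:775]=c1
c4=cv2.resize(a[245:345,270:380],None,fx=2.5,fy=2.5)
o[350:600,:275]=c2[:250];o[350:600,300:575]=c4
o=np.clip(o.astype(float)*1.5,0,255).astype(np.uint8)
cv2.imwrite('pics/c.png',o[:,:,::-1])
k=onz(q,[[427,220],[450,217],[473,215]],.208);print('keys',k)
print('lid',onz(q,[[352,163],[473,152],[488,241],[361,255]],.19))
print('tray',onz(q,[[205,221],[301,233],[298,267],[201,257]],.014))
m=[ (ray(q,[[340,210]])),(ray(p,[[335,176]]))]
print('neck',tri([(o,d[0]) for o,d in m]))
```

```text
keys [[ 0.52927279 -0.23999768  0.208     ]
 [ 0.53474668 -0.29287095  0.208     ]
 [ 0.53795191 -0.34585085  0.208     ]]
lid [[ 0.66932894 -0.0764373   0.19      ]
 [ 0.68920576 -0.36418574  0.19      ]
 [ 0.47872899 -0.38295156  0.19      ]
 [ 0.45468806 -0.08914246  0.19      ]]
tray [[0.55786924 0.31332094 0.014     ]
 [0.51890461 0.05247881 0.014     ]
 [0.42805714 0.06235693 0.014     ]
 [0.46081781 0.32317051 0.014     ]]
neck [ 0.55815247 -0.04626555  0.17306453]
```

View pics/c.png

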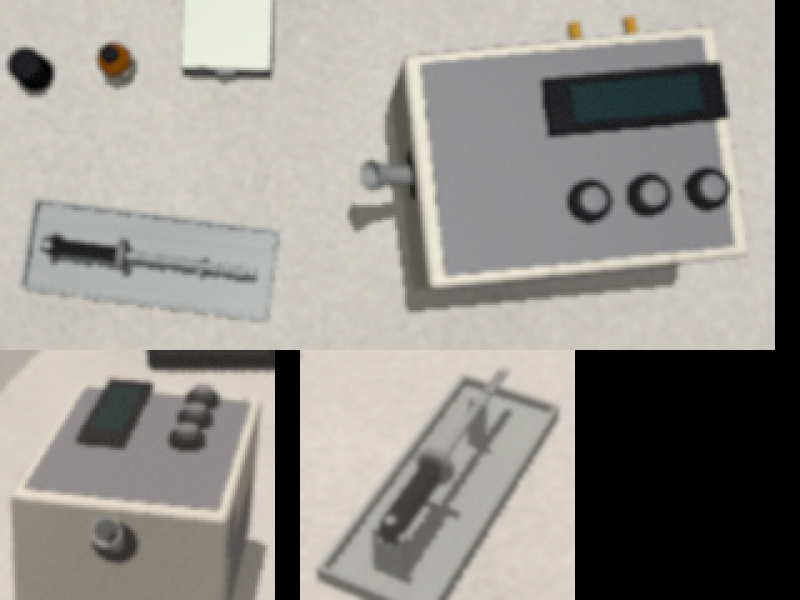

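The enlarged crop puts the key caps at full-image pixels (428,220), (452,217.6), (475,215). The mouth is at (338,209) in the top view and (333,173) in the side view.

```bash
cat >> h.py <<'E'
def mat(yaw,pitch=0):
    """tool down, tool x at world angle yaw(deg); tilt: then turn by pitch(deg) about tool x"""
    y=np.radians(yaw);x=np.array([np.cos(y),np.sin(y),0]);z=np.array([0,0,-1.])
    return np.c_[x,np.cross(z,x),z]@R.from_euler('x',pitch,degrees=True).as_matrix()
def row(P,M,o=None):
    o=o or manip.get_obs();T=R.from_quat(o['ee_rot']).as_matrix()
    return np.r_[R.from_matrix(T.T@M).as_rotvec(degrees=True).round(2),(T.T@(np.array(P)-o['position'])).round(4)].tolist()
E
python3 - <<'E'
from h import *
a,p=load('s0');b,q=load('t0')
k=onz(q,[[428.4,220],[452,217.6],[475.2,214.8]],.208);print('keys',k)
print('neck',tri([(o,d[0]) for o,d in (ray(q,[[338,209.2]]),ray(p,[[332.8,173.2]]))]),onz(q,[[338,209.2]],.185),onz(p,[[332.8,173.2]],.185))
w=cams.camera_params('wrist');o=manip.get_obs();T=R.from_quat(o['ee_rot']).as_matrix()
print('cam in tool',T.T@(w['xyz']-o['position']),(T.T@rot(w)).round(3), w['fx'],w['cx'],w['cy'])
print(row([.53,-.29,.36],mat(4.5)))
E
```

```text
keys [[ 0.52919105 -0.24318344  0.208     ]
 [ 0.53326363 -0.29734687  0.208     ]
 [ 0.53827852 -0.35093398  0.208     ]]
neck [ 0.56051605 -0.04072283  0.18329096] [[ 0.56159508 -0.04033595  0.185     ]] [[ 0.5583423  -0.03796906  0.185     ]]
cam in tool [-0.00139139 -0.0720232  -0.14337922] [[ 1.    -0.002  0.   ]
 [-0.002 -0.96  -0.281]
 [ 0.001  0.281 -0.96 ]] 280.30419686018575 319.39455495889524 201.5134797306522
[-0.04, 0.06, -80.99, -0.2191, -0.4476, -0.1291]
```

move_arm([
  [0,0,-81,-0.219,-0.448,-0.13,0],
  [0,0,-81,-0.219,-0.448,-0.13,0],
  [0,0,-81,-0.219,-0.448,-0.13,0],
  [0,0,-81,-0.219,-0.448,-0.13,0],
  [0,0,-81,-0.219,-0.448,-0.13,0],
  [0,0,-81,-0.219,-0.448,-0.13,0],
  [0,0,-81,-0.219,-0.448,-0.13,0],
  [0,0,-81,-0.219,-0.448,-0.13,0],
  [0,0,-81,-0.219,-0.448,-0.13,0],
  [0,0,-81,-0.219,-0.448,-0.13,0],
], grip_force=110)

```text
clock: 1.15
position: [0.5201, -0.2982, 0.358]
ee_rot: [0.999, 0.042, -0.0, 0.0]
ft_force: [0.7, -2.3, 0.1]
grip_width: 0.004
```

Run:
```python
from h import *
shot('wrist','w1'); print(manip.get_obs()['position'])
im,p=shot('wrist','w1')
K=[[.5292,-.2432,.208],[.5333,-.2973,.208],[.5383,-.3509,.208]]
print(proj(p,K+[[.5605,-.0405,.185]]).round(1))
```

```text
[ 0.52606852 -0.2903706   0.35942286]
[[325.7 146.5]
 [324.3 196.9]
 [323.9 242.3]
 [379.7 -66.3]]
```

View pics/w1.png

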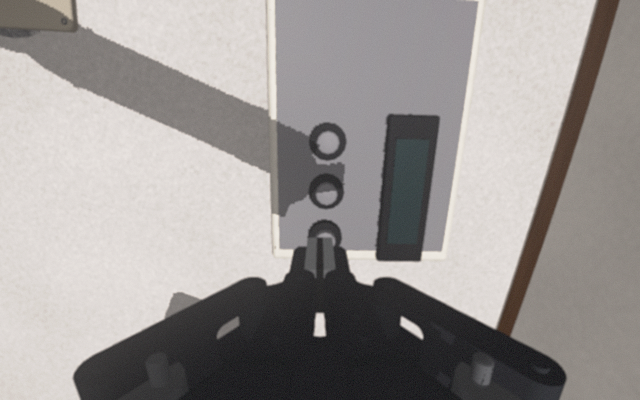

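The wrist view shows the key caps at about (327,141) for mute, (325.5,190) for pump and (324,236) for cool, partly behind the finger tips.

Run:
```python
from h import *
im,p=load('w1')
k=onz(p,[[327,141],[325.5,190],[324,236]],.208);print(k)
g=cv2.cvtColor(im,cv2.COLOR_RGB2HSV)
m=((im.max(2)<75)).astype(np.uint8);m[215:]=0
n,l,s,c=cv2.connectedComponentsWithStats(m)
for i in range(1,n):
    if s[i,4]>100:print(s[i],c[i])
print(manip.get_obs()['position'])
print(row([.537,-.346,.235],mat(4.5)))
```

```text
[[ 0.52997276 -0.23751076  0.208     ]
 [ 0.5337901  -0.28946231  0.208     ]
 [ 0.5376406  -0.34313126  0.208     ]]
[ 380  115   59  100 4216] [407.7471537  164.96774194]
[309 123  36  37 554] [326.01263538 140.35379061]
[308 173  35  35 558] [325.23297491 187.43010753]
[ 0.52400251 -0.29275045  0.35858076]
[-0.13, -0.21, 0.74, 0.0076, 0.0545, 0.1235]
```

move_arm([
  [0,0,0,0.004,0.056,0.05,0],
  [0,0,0,0.004,0.056,0.1,0],
  [0,0,0,0.004,0.056,0.13,0],
  [0,0,0,0.004,0.056,0.133,0],
  [0,0,0,0.004,0.056,0.133,0],
  [0,0,0,0.004,0.056,0.133,0],
  [0,0,0,0.004,0.056,0.133,0],
])

```text
clock: 1.95
position: [0.5288, -0.3551, 0.2277]
ee_rot: [0.999, 0.04, 0.002, 0.001]
ft_force: [-0.5, -0.6, 0.8]
grip_width: -0.004
```

Run:
```python
from h import *
im,p=shot('side','s1'); print(manip.get_obs()['position'])
b,q=shot('top','t1')
c1=cv2.resize(im[60:210,290:440],None,fx=2.6,fy=2.6,interpolation=3)
c2=cv2.resize(b[140:290,380:530],None,fx=2.6,fy=2.6,interpolation=3)
cv2.imwrite('pics/c2.png',np.hstack([c1,c2])[:,:,::-1]*1)
P=manip.get_obs()['position'];print(P,row([.5375,-.3465,.204],mat(4.5)))
print(proj(p,[P,[.5375,-.3465,.208]]),proj(q,[P]))
```

```text
[ 0.52849862 -0.3550984   0.22718751]
[ 0.52826328 -0.35509111  0.22665228] [0.12, -0.14, 0.03, 0.0098, -0.0079, 0.0227]
[[375.35072841 109.50729608]
 [371.15412188 116.33516774]] [[480.483213   218.36351453]]
```

View pics/c2.png

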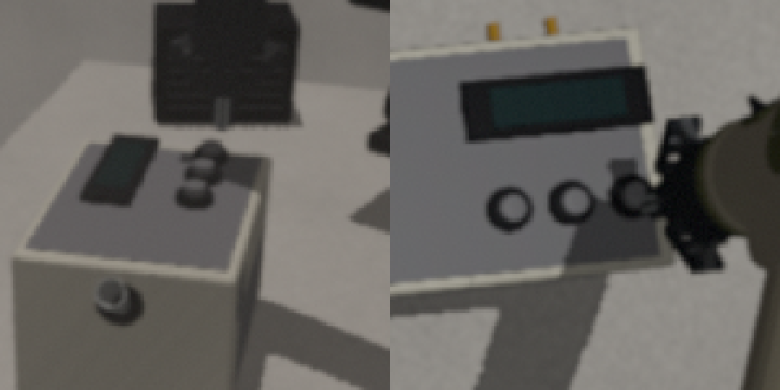

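The side crop shows the finger tip at (375,109), which matches the measured TCP. The real pose sits about 9 mm off the commanded one, so I'll correct from measured values.

move_arm([
  [0,0,0,0.01,-0.008,0,0],
  [0,0,0,0.01,-0.008,0.005,0],
  [0,0,0,0.01,-0.008,0.012,0],
  [0,0,0,0.01,-0.008,0.012,0],
  [0,0,0,0.01,-0.008,0.012,0],
])

```text
clock: 2.55
position: [0.5366, -0.3462, 0.2122]
ee_rot: [0.999, 0.039, -0.0, -0.0]
ft_force: [-0.4, 1.2, 1.9]
grip_width: -0.0
```

move_arm([
  [0,0,0,0,0,0.006,0],
  [0,0,0,0,0,0.01,0],
  [0,0,0,0,0,0.011,0],
  [0,0,0,0,0,0.011,0],
  [0,0,0,0,0,0.011,0],
])

```text
clock: 3.05
position: [0.5372, -0.3466, 0.2057]
ee_rot: [0.999, 0.039, 0.001, 0.001]
ft_force: [-10.6, 6.2, 29.5]
grip_width: 0.003
```

Run:
```python
from h import *
im,p=shot('side','s2')
w,_=shot('wrist','w2')
o=manip.get_obs();print(o['position'],o['ft_force'])
c1=cv2.resize(im[80:150,340:400],None,fx=6.5,fy=6,interpolation=3)[:420]
c2=cv2.resize(w[120:260,260:390],None,fx=3,fy=3,interpolation=3)
cv2.imwrite('pics/c3.png',np.clip(np.hstack([c1,c2]).astype(float)*1.5,0,255)[:,:,::-1])
```

```text
[ 0.53715993 -0.34663913  0.20571941] [-10.21148097   6.17178341  29.51340938][ WARN:0@3.351] global loadsave.cpp:1063 imwrite_ Unsupported depth image for selected encoder is fallbacked to CV_8U.
```

View pics/c3.png

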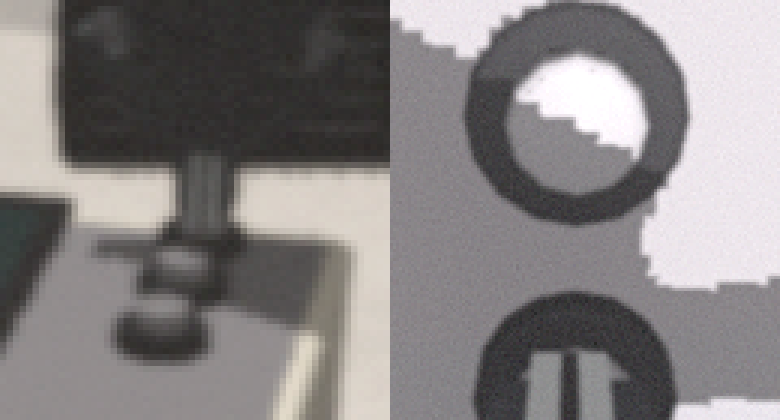

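The wrist crop shows the finger tips over the cooling key's ring, centred within about 2 mm. The force is well past the 5 N of full travel. To learn whether that is the key's own stop, I'll back off gradually.

move_arm([
  [0,0,0,0,0,-0.005,0],
  [0,0,0,0,0,-0.005,0],
  [0,0,0,0,0,-0.005,0],
])

```text
clock: 3.45
position: [0.537, -0.3466, 0.2068]
ee_rot: [0.999, 0.039, 0.001, 0.0]
ft_force: [0.6, 0.3, 4.3]
grip_width: 0.002
```

move_arm([
  [0,0,0,0,0,-0.002,0],
  [0,0,0,0,0,-0.002,0],
  [0,0,0,0,0,-0.002,0],
])

```text
clock: 3.75
position: [0.537, -0.3466, 0.2085]
ee_rot: [0.999, 0.039, 0.0, 0.0]
ft_force: [1.8, -1.0, 3.4]
grip_width: -0.003
```

move_arm([
  [0,0,0,0,0,-0.002,0],
  [0,0,0,0,0,-0.002,0],
  [0,0,0,0,0,-0.002,0],
])

```text
clock: 4.05
position: [0.5366, -0.3464, 0.2103]
ee_rot: [0.999, 0.039, -0.0, 0.0]
ft_force: [2.3, -0.9, 2.6]
grip_width: 0.001
```

move_arm([
  [0,0,0,0,0,-0.003,0],
  [0,0,0,0,0,-0.003,0],
  [0,0,0,0,0,-0.003,0],
])

```text
clock: 4.35
position: [0.5364, -0.3461, 0.213]
ee_rot: [0.999, 0.039, -0.0, -0.0]
ft_force: [0.7, 0.2, 0.2]
grip_width: 0.005
```

The spring curve runs from about 2 N at 0.212 to 5 N at 0.206, then stiff. So the key bottomed over its 6 mm and has come back up. Next is the pump key.

move_arm([
  [0,0,0,0,0,-0.02,0],
  [0,0,0,0,0,-0.02,0],
  [0,0,0,0,-0.03,-0.02,0],
  [0,0,0,0,-0.054,-0.02,0],
  [0,0,0,0,-0.054,-0.02,0],
  [0,0,0,0,-0.054,-0.01,0],
  [0,0,0,0,-0.054,-0.004,0],
  [0,0,0,0,-0.054,-0.004,0],
  [0,0,0,0,-0.054,-0.004,0],
])

```text
clock: 5.25
position: [0.5322, -0.2931, 0.2168]
ee_rot: [0.999, 0.039, -0.0, -0.0]
ft_force: [-0.3, 0.1, 0.2]
grip_width: 0.001
```

move_arm([
  [0,0,0,0.001,0,0.006,0],
  [0,0,0,0.001,0,0.01,0],
  [0,0,0,0.001,0,0.013,0],
  [0,0,0,0.001,0,0.013,0],
  [0,0,0,0.001,0,0.013,0],
])

```text
clock: 5.75
position: [0.534, -0.2929, 0.2061]
ee_rot: [0.999, 0.039, 0.001, 0.001]
ft_force: [-1.7, 0.1, 11.5]
grip_width: -0.001
```

move_arm([
  [0,0,0,0,0,-0.04,0],
  [0,0,0,0,0,-0.09,0],
  [0,0,0,0,0,-0.13,0],
  [0,0,6,0.009,-0.05,-0.13,0],
  [0,0,12.5,0.009,-0.1,-0.13,0],
  [0,0,12.5,0.009,-0.15,-0.13,0],
  [0,0,12.5,0.009,-0.2,-0.13,0],
  [0,0,12.5,0.009,-0.25,-0.13,0],
  [0,0,12.5,0.009,-0.25,-0.13,0],
  [0,0,12.5,0.009,-0.25,-0.13,0],
])

```text
clock: 6.75
position: [0.5227, -0.0413, 0.3345]
ee_rot: [0.998, -0.068, 0.0, 0.0]
ft_force: [-0.2, -0.6, -0.8]
grip_width: -0.003
```

Run:
```python
from h import *
im,p=shot('wrist','w3')
print(manip.get_obs()['position'],manip.get_obs()['ft_force'])
print(proj(p,[[.5605,-.0405,.185]]).round(1),row([.5,.25,.28],mat(-8)))
```

```text
[ 0.52275424 -0.04295333  0.33425105] [-0.40837855 -0.98694751 -1.02292629]
[[354.2 184.9]] [0.04, 0.01, 0.01, -0.0632, -0.287, 0.0541]
```

View pics/w3.png

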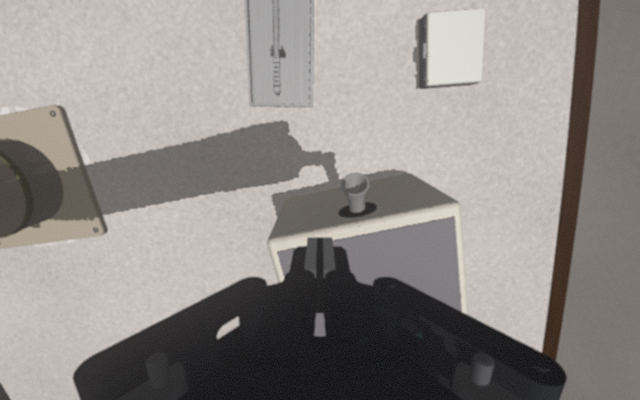

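The wrist view shows the neck mouth at (354,184), matching its projection at (354,185), so the neck estimate holds. The lid's front edge runs from (271,243) to (457,204).

move_arm([
  [0,0,0,-0.01,-0.05,0,0.085],
  [0,0,0,-0.02,-0.1,0,0.085],
  [0,0,0,-0.03,-0.15,0,0.085],
  [0,0,0,-0.045,-0.2,0.02,0.085],
  [0,0,0,-0.06,-0.25,0.04,0.085],
  [0,0,0,-0.063,-0.285,0.055,0.085],
  [0,0,0,-0.063,-0.285,0.055,0.085],
  [0,0,0,-0.063,-0.285,0.055,0.085],
  [0,0,0,-0.063,-0.285,0.055,0.085],
])

```text
clock: 7.7
position: [0.5013, 0.2465, 0.2793]
ee_rot: [0.997, -0.071, -0.0, 0.0]
ft_force: [0.7, -0.0, 0.5]
grip_width: 0.997
```

Run:
```python
from h import *
w,p0=load('w3');e=onz(p0,[[271,243],[457,204]],.19);print(e,np.degrees(np.arctan2(*(e[1]-e[0])[1::-1])))
b,q=load('t0')
im,p=shot('wrist','w4')
print(manip.get_obs()['position'])
o=np.clip(im*1.4,0,255).astype(np.uint8)
cv2.imwrite('pics/w4.png',o[:,:,::-1])
```

```text
[[ 0.46105396 -0.09310614  0.19      ]
 [ 0.66835543 -0.07525092  0.19      ]] 4.922830879349811
[0.50132684 0.246396   0.27960899]
```

View pics/w4.png

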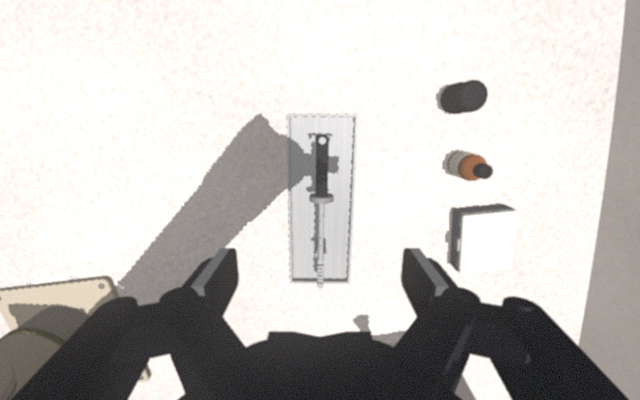

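w4 shows the rod lying along u≈321: grip from v≈135 to 194, collar at (320.5,199), tip at about (320,285). The jaws straddle it.

Run:
```python
from h import *
im,p=load('w4'); g=im.max(2)
for v in (145,155,165,175,185,190,193,196,199,202,205,210,225,250,275,280,284,287,290):
    print(v,''.join('%4d'%x for x in g[v,300:344:1][6:36:1]))
m=(g<70).astype(np.uint8); m[:,:305]=0;m[:,340:]=0;m[:120]=0;m[225:]=0
n,l,s,c=cv2.connectedComponentsWithStats(m)
for i in range(1,n):
    if s[i,4]>20:print(s[i],c[i])
A=onz(p,[[321.5,150],[321.5,185]],.061);C=onz(p,[[320.5,199],[320,285]],.05);print(A,C)
d=C[1]-C[0];print(np.linalg.norm(d),np.degrees(np.arctan2(d[1],d[0])))
im,p=load('w3');g=im.max(2)
print([ (v,int(g[v,355])) for v in range(164,214)])
```

```text
145  161 162 163 161 147 115  91  92  95  89  69  53  58  58  65  70  71  66  66  62  58  71 113 156 168 166 165 165 165 166
155   91  93  92  95  97  93  92  93  92  87  68  53  60  56  60  58  57  63  58  58  57  69 111 141 157 161 162 152 146 142
165   93  92  93  92  92  90  91  89  91  80  58  49  49  50  48  51  52  51  53  48  49  63  78  90  94  89  92  91  93  89
175  105 109 112 116 107  94  90  88  91  75  55  52  46  49  50  53  57  52  53  44  65 108 150 166 167 164 162 162 162 162
185  160 156 154 149 141 124 104  91  84  76  60  52  54  56  55  53  59  59  61  53  70 111 149 163 159 160 158 159 161 161
190  138 107  91  88  88  91  91  89  87  72  55  52  55  54  55  57  60  58  56  54  63  87 125 152 157 160 158 160 157 158
193  157 160 158 154 138 123 110 106  94  70  55  50  55  54  57  61  57  60  59  53  60  74  99 112 122 136 147 157 159 155
196  161 157 149 118  86  71  71  71  69  70  65  62  62  58  57  61  59  61  61  59  64  68  71  68  76  79  94 122 149 156
199  158 157 147 121  97  90  97 104 108 112 116 119 121 125 124 125 123 125 124 125 119 120 118 115
[... 1401 characters left out ...]
.49828599 0.21410473 0.05      ]
 [0.47857195 0.07946509 0.05      ]]
0.1360752606889274 -98.33010098617171
[(164, 207), (165, 203), (166, 196), (167, 198), (168, 201), (169, 202), (170, 204), (171, 198), (172, 180), (173, 153), (174, 151), (175, 149), (176, 150), (177, 151), (178, 149), (179, 147), (180, 146), (181, 149), (182, 147), (183, 149), (184, 143), (185, 132), (186, 113), (187, 92), (188, 86), (189, 85), (190, 88), (191, 87), (192, 87), (193, 104), (194, 126), (195, 134), (196, 123), (197, 119), (198, 121), (199, 119), (200, 123), (201, 121), (202, 126), (203, 124), (204, 127), (205, 122), (206, 124), (207, 124), (208, 125), (209, 123), (210, 125), (211, 120), (212, 98), (213, 66)]
```

Run:
```python
from h import *
im,p=load('w4'); print(onz(p,[[320,288],[320,203]],.05),onz(p,[[321,135]],.061))
M=mat(-8.3,-15);G=np.array([.5045,.251,.05]);P=G+.018*M[:,2]
print(P,row(P-.07*M[:,2],M)); print(row(P,M))
```

```text
[[0.47783561 0.07425093 0.05      ]
 [0.4967952  0.20849032 0.05      ]] [[0.51097783 0.30005024 0.061     ]]
[0.50382748 0.24639005 0.03261334] [-14.97, -0.04, 0.1, 0.0024, -0.0185, 0.1794]
[-14.97, -0.04, 0.1, 0.0023, -0.0005, 0.247]
```

move_arm([
  [-5,0,0,0.002,-0.018,0.05,0.085],
  [-10,0,0,0.002,-0.018,0.1,0.085],
  [-15,0,0,0.002,-0.018,0.15,0.085],
  [-15,0,0,0.002,-0.018,0.18,0.085],
  [-15,0,0,0.002,-0.018,0.18,0.085],
  [-15,0,0,0.002,-0.018,0.18,0.085],
  [-15,0,0,0.002,-0.018,0.18,0.085],
  [-15,0,0,0.002,-0.018,0.18,0.085],
])

```text
clock: 8.55
position: [0.506, 0.2659, 0.102]
ee_rot: [0.989, -0.07, -0.007, 0.129]
ft_force: [0.0, 0.7, 0.1]
grip_width: 0.996
```

Run:
```python
from h import *
M=mat(-8.3,-15);P=np.array([.5038,.2464,.0326])
print(manip.get_obs()['position'],row(P,M))
im,p=shot('wrist','w5');g=im.max(2)
print(proj(p,[[.4965,.208,.05],[.5045,.251,.061],[.478,.0745,.05],[.5055,.258,.061]]))
cv2.imwrite('pics/w5.png',im[:,:,::-1])
```

```text
[0.5060074  0.26593947 0.10197782] [-0.12, -0.25, 0.15, 0.0003, 0.0012, 0.0721]
[[317.43072201 264.93498622]
 [319.87241046 230.98208251]
 [318.124459   355.56831273]
 [319.90484325 222.94893396]]
```

View pics/w5.png

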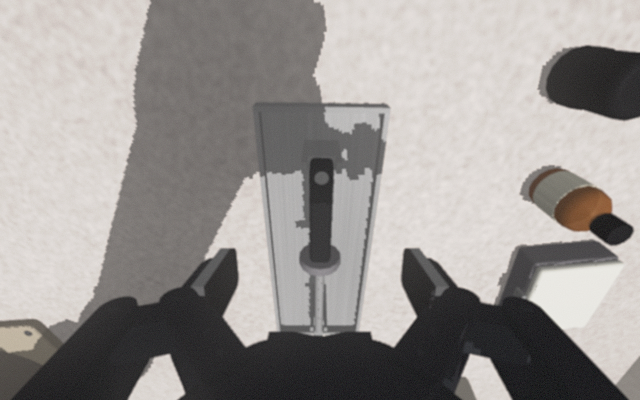

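The jaws are centred on the grip (u≈320, v 158–250) and everything is clear, so I'll descend and grip.

move_arm([
  [0,0,0,0,0.001,0.03,0.085],
  [0,0,0,0,0.001,0.055,0.085],
  [0,0,0,0,0.001,0.072,0.085],
  [0,0,0,0,0.001,0.072,0.085],
  [0,0,0,0,0.001,0.072,0.085],
])

```text
clock: 9.1
position: [0.5022, 0.2471, 0.0311]
ee_rot: [0.989, -0.069, -0.009, 0.13]
ft_force: [-0.0, -0.2, 0.5]
grip_width: 0.995
```

move_arm([
  [0,0,0,0,0,0,0.04],
  [0,0,0,0,0,0,0.02],
  [0,0,0,0,0,0,0],
  [0,0,0,0,0,0,0],
  [0,0,0,0,0,0,0],
  [0,0,0,0,0,0,0],
  [0,0,0,0,0,0,0],
  [0,0,0,0,0,0,0],
], grip_force=110)

```text
clock: 9.9
position: [0.5027, 0.2468, 0.0306]
ee_rot: [0.989, -0.069, -0.008, 0.13]
ft_force: [6.1, -0.4, 3.9]
grip_width: 0.167
```

move_arm([
  [0,0,0,0,0.005,-0.019,0],
  [0,0,0,0,0.01,-0.039,0],
  [0,0,0,0,0.02,-0.077,0],
  [0,0,0,0,0.032,-0.12,0],
  [0,0,0,0,0.045,-0.168,0],
  [0,0,0,0,0.055,-0.205,0],
  [0,0,0,0,0.065,-0.241,0],
  [0,0,0,0,0.065,-0.241,0],
  [0,0,0,0,0.065,-0.241,0],
  [0,0,0,0,0.065,-0.241,0],
])

```text
clock: 10.9
position: [0.5011, 0.2459, 0.2779]
ee_rot: [0.989, -0.069, -0.01, 0.131]
ft_force: [-0.9, -0.1, -1.9]
grip_width: 0.168
```

Run:
```python
from h import *
im,p=shot('side','s6');b,q=shot('top','t6')
o=manip.get_obs();print(o['position'],o['ee_rot'],o['ft_force'],o['grip_width'],o['joint_pos'].round(2))
T=R.from_quat(o['ee_rot']).as_matrix()
# predicted rod pose from rigid grasp
T0=R.from_quat([0.989,-.069,-.008,.13]).as_matrix();P0=np.array([.5027,.2468,.0306])
d=np.array([np.cos(np.radians(-98.3)),np.sin(np.radians(-98.3)),0])
G0=np.array([.5057,.2585,.05])
loc=T0.T@(G0-P0);dl=T0.T@d;zl=T0.T@np.array([0,0,1.]);print(loc,dl,zl)
np.savez('rod.npz',loc=loc,dl=dl,zl=zl)
G=o['position']+T@loc;dd=T@dl
X=[G-.04*dd,G,G+.048*dd,G+.1865*dd];print(np.array(X).round(4))
a=proj(p,X);c=proj(q,X);print(a,c)
def crop(im,pt,s=3):
    u,v=a_=(int(pt[0]),int(pt[1]));u0,v0=max(u-65,0),max(v-65,0)
    k=cv2.resize(im[v0:v0+130,u0:u0+130],None,fx=s,fy=s,interpolation=3);print(u0,v0);return k
cv2.imwrite('pics/c6.png',np.clip(np.hstack([crop(im,a.mean(0)),crop(b,c.mean(0))])*1.3,0,255).astype(np.uint8)[:,:,::-1])
```

```text
[0.50123188 0.2458263  0.27804486] [ 0.9889401  -0.06884584 -0.01032533  0.13096229] [ 0.43207219 -0.01403928 -1.79731651] 0.1736240026473018 [-0.05  0.4  -0.8   1.41  0.43  1.68 -0.98]
[ 0.00139068 -0.00658562 -0.02183909] [-0.00583116  0.9660557   0.25826804] [ 0.00211633  0.25828378 -0.96606677]
[[0.5101 0.2971 0.2973]
 [0.5043 0.2576 0.2974]
 [0.4974 0.2101 0.2975]
 [0.4774 0.073  0.2978]]
[[302.40819909 214.92077428]
 [313.41272926 202.9622773 ]
 [325.5972644  189.72145428]
 [355.61873484 157.09727033]] [[176.85065599 231.85956073]
 [196.0409619  234.23382212]
 [219.17141517 237.08685467]
 [286.42389524 245.32880392]]
259 126
154 172
```

View pics/c6.png

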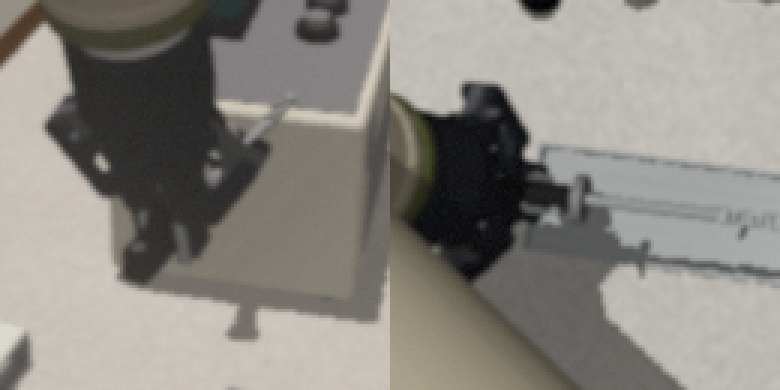

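Both views agree with the predicted rod pose: tip seen at (356.7,158.3), predicted (355.6,157.1). The rod is held straight. Next is the pre-insertion pose.

```bash
cat >> h.py <<'E'
def rodpose(collar,yaw,tilt):
    """tool pose with rod collar front at collar, rod x horizontal heading = chiller -y for chiller yaw, tilt deg down"""
    L=np.load('rod.npz');y=np.radians(yaw);t=np.radians(tilt)
    h=np.array([np.sin(y),-np.cos(y),0]);u=np.array([0,0,1.])
    x=h*np.cos(t)-u*np.sin(t);z=h*np.sin(t)+u*np.cos(t)
    zl=L['zl'];dl=L['dl']-zl*(L['dl']@zl);dl/=np.linalg.norm(dl)
    T=np.c_[x,np.cross(z,x),z]@np.c_[dl,np.cross(zl,dl),zl].T
    return np.array(collar)-T@(L['loc']+.048*L['dl']),T
def rodnow(o=None):
    o=o or manip.get_obs();L=np.load('rod.npz');T=R.from_quat(o['ee_rot']).as_matrix()
    G=o['position']+T@L['loc'];d=T@L['dl'];return G,G+.048*d,G+.1865*d,d
N=np.array([.5605,-.039,.185]);NX=np.array([.0628,-.7636,-.6428])
E
python3 - <<'E'
from h import *
print(row(*rodpose(N-.18*NX,4.7,40)))
E
```

```text
[39.98, -0.69, -13.12, 0.0579, 0.1051, -0.0038]
```

move_arm([
  [8,0,-2.6,0.01,0.02,-0.01,0],
  [16,0,-5.2,0.02,0.04,-0.015,0],
  [24,0,-7.9,0.035,0.06,-0.015,0],
  [32,-0.5,-10.5,0.045,0.085,-0.01,0],
  [40,-0.7,-13.1,0.058,0.105,-0.004,0],
  [40,-0.7,-13.1,0.058,0.105,-0.004,0],
  [40,-0.7,-13.1,0.058,0.105,-0.004,0],
  [40,-0.7,-13.1,0.058,0.105,-0.004,0],
  [40,-0.7,-13.1,0.058,0.105,-0.004,0],
  [40,-0.7,-13.1,0.058,0.105,-0.004,0],
])

```text
clock: 12.0
position: [0.5447, 0.1405, 0.311]
ee_rot: [0.975, 0.044, -0.006, -0.217]
ft_force: [0.1, -0.0, -1.7]
grip_width: 0.17
```

Run:
```python
from h import *
o=manip.get_obs();print(o['position'],o['joint_pos'].round(2),o['ft_force'].round(1),rodnow())
print(row(*rodpose(N-.18*NX,4.7,40)))
im,p=shot('side','s7');b,q=shot('top','t7');w,r=shot('wrist','w7')
G,C,T,d=rodnow()
for z in (p,q,r): print(proj(z,[C,T,N]).round(1))
k=np.zeros((400,800,3),np.uint8)
k[:,:400]=cv2.resize(im[110:210,280:380],None,fx=4,fy=4,interpolation=3)
k[:,400:]=cv2.resize(w[100:300,220:420],None,fx=2,fy=2,interpolation=3)
kk=cv2.resize(b[180:250,270:410],None,fx=4,fy=2.8,interpolation=3)[:200]
o=np.zeros((600,800,3),np.uint8);o[:400]=k;o[400:,:560]=kk[:196+4] if len(kk)>=200 else np.vstack([kk,np.zeros((200-len(kk),560,3),np.uint8)])
cv2.imwrite('pics/c7.png',np.clip(o*1.4,0,255).astype(np.uint8)[:,:,::-1])
```

```text
[0.54471951 0.14045877 0.31098237] [ 0.64  0.25 -0.84  1.54 -0.26  1.39 -0.05] [ 0.1 -0.  -1.7] (array([0.54620963, 0.13728118, 0.33356405]), array([0.54939608, 0.10068019, 0.3026737 ]), array([ 0.55859032, -0.00492893,  0.21354216]), array([ 0.06638438, -0.7625207 , -0.64354899]))
[-0.06, -0.09, 0.2, -0.0003, 0.0028, 0.0009]
[[317.6 155.9]
 [328.7 169.1]
 [332.1 172.9]]
[[272.6 210. ]
 [323.4 209.4]
 [337.4 209.7]]
[[320.7 326. ]
 [319.1 426.4]
 [317.7 445.1]]
```

View pics/c7.png

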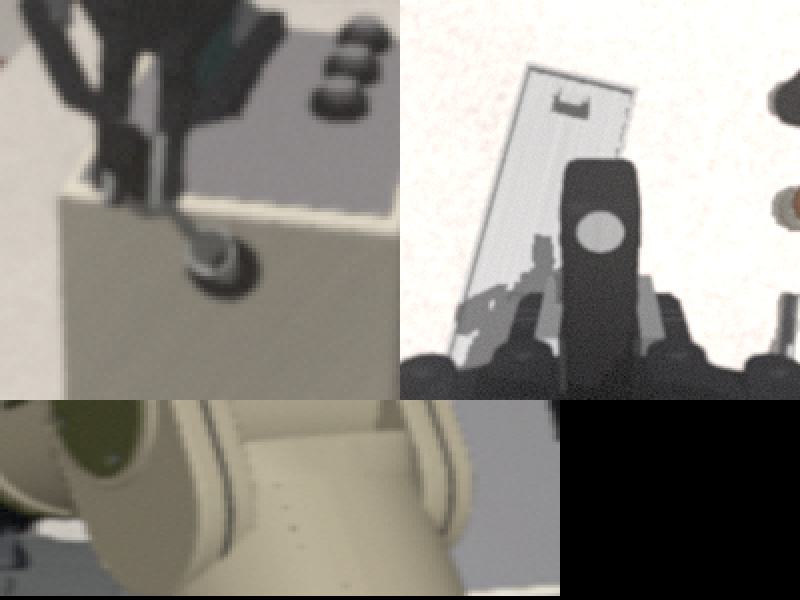

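The side crop shows the mouth centred at about (333,174), with the rod tip in front of it and aimed in, within about 1 px (2 mm). Inserting with force checks.

move_arm([
  [0,0,0,0,0.012,0.0035,0],
  [0,0,0,0,0.024,0.0065,0],
  [0,0,0,0,0.036,0.01,0],
  [0,0,0,0,0.048,0.013,0],
  [0,0,0,0,0.058,0.0155,0],
  [0,0,0,0,0.058,0.0155,0],
  [0,0,0,0,0.058,0.0155,0],
])

```text
clock: 12.85
position: [0.5495, 0.0931, 0.2722]
ee_rot: [0.975, 0.042, -0.005, -0.218]
ft_force: [0.7, 0.4, -2.1]
grip_width: 0.166
```

```bash
cat > st.py <<'E'
from h import *
o=manip.get_obs();G,C,T,d=rodnow(o);e=T-N
ax=np.array([np.cos(np.radians(4.7)),np.sin(np.radians(4.7)),0]);up=np.cross(ax,-NX)
up=up if up[2]>0 else -up
print('tip depth',e@NX,'side',e@ax,'up',e@up,'collar',(C-N)@NX,'ang',np.degrees(np.arccos(d@NX)),'F ax/side/up',(o['ft_force']@np.c_[NX,ax,up]).round(1),'grip',o['grip_width'])
print(row(*rodpose(N-.0*NX,4.7,40)))
E
python3 st.py
```

```text
tip depth 0.0169208998714737 side 0.001260649776853875 up 0.0006473560124721171 collar -0.12159401283400123 ang nan F ax/side/up [ 1.1  0.8 -1.8] grip 0.16638580357684324
[-0.11, -0.14, 0.03, -0.002, 0.1173, 0.0321]st.py:5: RuntimeWarning: invalid value encountered in arccos
  print('tip depth',e@NX,'side',e@ax,'up',e@up,'collar',(C-N)@NX,'ang',np.degrees(np.arccos(d@NX)),'F ax/side/up',(o['ft_force']@np.c_[NX,ax,up]).round(1),'grip',o['grip_width'])
```

Tip is 17 mm in, with no contact. Continuing.

move_arm([
  [0,0,0,0,0.008,0.002,0],
  [0,0,0,0,0.016,0.0042,0],
  [0,0,0,0,0.024,0.0065,0],
  [0,0,0,0,0.03,0.0082,0],
  [0,0,0,0,0.03,0.0082,0],
  [0,0,0,0,0.03,0.0082,0],
])

```text
clock: 13.45
position: [0.5516, 0.0695, 0.252]
ee_rot: [0.975, 0.042, -0.005, -0.218]
ft_force: [0.5, -0.0, -1.7]
grip_width: 0.169
```

```bash
python3 st.py 2>/dev/null
```

```text
tip depth 0.04807076673121654 side 0.001454463413622594 up 0.00042508160512492316 collar -0.09044418160302978 ang nan F ax/side/up [ 1.1  0.4 -1.3] grip 0.1694019406994705
[-0.1, -0.14, 0.03, -0.0019, 0.0872, 0.0239]
```

move_arm([
  [0,0,0,0,0.01,0.0027,0],
  [0,0,0,0,0.02,0.0055,0],
  [0,0,0,0,0.03,0.0082,0],
  [0,0,0,0,0.04,0.011,0],
  [0,0,0,0,0.05,0.0136,0],
  [0,0,0,0,0.06,0.0164,0],
  [0,0,0,0,0.07,0.019,0],
  [0,0,0,0,0.07,0.019,0],
  [0,0,0,0,0.07,0.019,0],
])

```text
clock: 14.35
position: [0.5567, 0.0145, 0.2051]
ee_rot: [0.975, 0.042, -0.005, -0.218]
ft_force: [0.5, 0.9, -1.4]
grip_width: 0.175
```

```bash
python3 st.py 2>/dev/null
```

```text
tip depth 0.12057463076452582 side 0.0020067404547296844 up -1.6312491197649492e-05 collar -0.01794026687805446 ang nan F ax/side/up [ 0.3  0.5 -1.7] grip 0.17512451080937036
[-0.11, -0.14, 0.03, -0.002, 0.0173, 0.0049]
```

move_arm([
  [0,0,0,-0.001,0.005,0.0014,0],
  [0,0,0,-0.001,0.009,0.0025,0],
  [0,0,0,-0.001,0.013,0.0036,0],
  [0,0,0,-0.001,0.015,0.0041,0],
  [0,0,0,-0.001,0.015,0.0041,0],
  [0,0,0,-0.001,0.015,0.0041,0],
])

```text
clock: 14.95
position: [0.5568, 0.0026, 0.1951]
ee_rot: [0.975, 0.042, -0.005, -0.217]
ft_force: [-0.1, -0.5, -2.0]
grip_width: 0.172
```

move_arm([
  [0,0,0,0,0.002,0.0005,0],
  [0,0,0,0,0.003,0.0008,0],
  [0,0,0,0,0.003,0.0008,0],
  [0,0,0,0,0.003,0.0008,0],
])

```text
clock: 15.35
position: [0.557, 0.0005, 0.1933]
ee_rot: [0.975, 0.042, -0.005, -0.218]
ft_force: [-0.4, 1.8, 1.0]
grip_width: 0.168
```

```bash
python3 st.py 2>/dev/null
```

```text
tip depth 0.13881195883586528 side 0.0013486112067044986 up -8.086307441715346e-05 collar 0.0002971642669369447 ang nan F ax/side/up [-2.  -0.2 -0.5] grip 0.16797287854608584
[-0.1, -0.15, 0.07, -0.0011, -0.0003, 0.0002]
```

move_arm([
  [0,0,0,0,0.0015,0.0004,0],
  [0,0,0,0,0.003,0.0008,0],
  [0,0,0,0,0.003,0.0008,0],
  [0,0,0,0,0.003,0.0008,0],
])

```text
clock: 15.75
position: [0.5572, 0.0005, 0.193]
ee_rot: [0.975, 0.044, -0.005, -0.219]
ft_force: [-6.2, 7.5, 15.0]
grip_width: 0.169
```

```bash
python3 st.py 2>/dev/null
```

```text
tip depth 0.13903999968378866 side 0.001861019347325979 up -0.0007511985509426611 collar 0.0005272425206712748 ang nan F ax/side/up [-15.8  -5.6   6.3] grip 0.1690918030547194
[-0.26, -0.12, 0.2, -0.0012, -0.0005, -0.0001]
```

Hard stop at collar depth ≈0 with 16 N axial, so the collar is seated. Drawing it out along the axis.

move_arm([
  [0,0,0,0,-0.008,-0.002,0],
  [0,0,0,0,-0.025,-0.0067,0],
  [0,0,0,0,-0.045,-0.012,0],
  [0,0,0,0,-0.068,-0.0182,0],
  [0,0,0,0,-0.09,-0.024,0],
  [0,0,0,0,-0.112,-0.03,0],
  [0,0,0,0,-0.135,-0.0361,0],
  [0,0,0,0,-0.158,-0.0422,0],
  [0,0,0,0,-0.18,-0.0481,0],
  [0,0,0,0,-0.18,-0.0481,0],
])

```text
clock: 16.75
position: [0.5435, 0.1442, 0.3141]
ee_rot: [0.975, 0.045, -0.004, -0.218]
ft_force: [0.2, 0.1, -2.3]
grip_width: 0.164
```

```bash
python3 st.py 2>/dev/null;python3 - <<'E'
from h import *
tc=np.array([.4914,.1878]);tip=np.array([.483,.13,.24]);yaw=-98.3+90
C=tip-.1385*np.array([np.cos(np.radians(-98.3)),np.sin(np.radians(-98.3)),0])
print(C,row(*rodpose(C,yaw,0)))
E
```

```text
tip depth -0.04945562153744419 side 0.0007372680571919709 up -0.00025209441909744904 collar -0.1879663223359225 ang nan F ax/side/up [ 1.4  0.2 -1.8] grip 0.16446167854559138
[-0.09, -0.23, 0.41, -0.002, 0.1817, 0.0483]
[0.50299333 0.26704932 0.24      ] [-40.0, 0.61, 13.39, -0.0233, -0.1064, 0.1529]
```

move_arm([
  [-5,0,1.5,-0.003,-0.02,0.01,0],
  [-10,0,3.3,-0.006,-0.035,0.03,0],
  [-15,0,5,-0.009,-0.05,0.05,0],
  [-20,0.3,6.7,-0.012,-0.06,0.07,0],
  [-26,0.4,8.5,-0.015,-0.07,0.09,0],
  [-32,0.5,10.5,-0.018,-0.085,0.12,0],
  [-40,0.6,13.4,-0.023,-0.106,0.153,0],
  [-40,0.6,13.4,-0.023,-0.106,0.153,0],
  [-40,0.6,13.4,-0.023,-0.106,0.153,0],
  [-40,0.6,13.4,-0.023,-0.106,0.153,0],
])

```text
clock: 17.75
position: [0.5087, 0.2977, 0.2173]
ee_rot: [0.989, -0.072, -0.01, 0.13]
ft_force: [0.2, 0.3, -2.2]
grip_width: 0.169
```

move_arm([
  [0,0,0,0,0,0,0],
  [0,0,0,0,0,0,0],
  [0,0,0,0,0,0,0],
  [0,0,0,0,0,0,0],
  [0,0,0,0,0,0,0],
])

```text
clock: 18.25
position: [0.5085, 0.2978, 0.2174]
ee_rot: [0.989, -0.072, -0.01, 0.13]
ft_force: [-0.0, 0.0, -2.1]
grip_width: 0.169
```

Run:
```python
from h import *
o=manip.get_obs();G,C,T,d=rodnow(o);print(G,T,d,o['ft_force'],o['grip_width'],np.abs(o['joint_velocities']).max())
L=np.load('rod.npz');print('z',R.from_quat(o['ee_rot']).as_matrix()@L['zl'])
im,p=shot('side','s9');b,q=shot('top','t9')
a=proj(p,[G,C,T]);c=proj(q,[G,C,T]);print(a,c)
k=lambda im,u,v:cv2.resize(im[v:v+130,u:u+130],None,fx=3,fy=3,interpolation=3)
x=np.maximum(a.mean(0).astype(int)-65,0);y=np.maximum(c.mean(0).astype(int)-65,0);print(x,y)
cv2.imwrite('pics/c9.png',np.clip(np.hstack([k(im,*x),k(b,*y)])*1.3,0,255).astype(np.uint8)[:,:,::-1])
```

```text
[0.51168177 0.30950215 0.23680058] [0.48365187 0.12512061 0.23695939] [-1.50294361e-01 -9.88640926e-01  8.51480344e-04] [-0.02318113  0.0466747  -2.07528873] 0.1688243975747085 0.005326059685493519
z [3.96405517e-03 2.58636357e-04 9.99992110e-01]
[[299.94378694 247.57424534]
 [312.93087583 232.40764779]
 [344.90253015 195.0699485 ]] [[180.20419564 233.01365865]
 [201.74322406 235.80596475]
 [264.38055726 243.87813385]]
[254 160] [150 172]
```

View pics/c9.png

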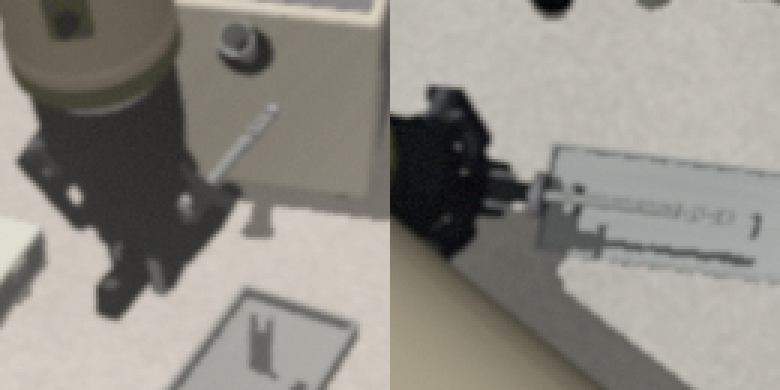

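Both views confirm the predicted pose: tip seen at side (345.7,195.3) against (344.9,195.1), and at top (266.7,244.3) against (264.4,243.9). The rod is level and inside the tray outline with the marks up, so I'm handing in.

```bash
python3 -c "
from workcell import manip
print(manip.hand_in())"
```

```text
the job is handed in; nothing more can be done
None
```

I did all the steps in order and handed the job in at about 18 s of the 72 s allowed. The hand-in gives no verdict, so what follows comes from my own checks.

- **Keys:** I pressed the cooling key, then the pump key, each to its stop and back up, and left the mute key alone. The cooling key's force rose from about 2 to 5 N over 6 mm, then went stiff. The pump key reached 11.5 N at the same depth.
- **Rod in the neck:** The rod slid in without side contact and the collar stopped at about 0 mm depth with 16 N along the axis. I then drew it out until the tip was about 49 mm clear of the mouth.
- **Final pose:** The rod is level to within 1°, scale side up, with tip and grip about 237 mm above the bench. The tip is over the tray, roughly 63 mm from its centre along its length. The grip is steady, and two camera views matched the computed pose to about 2 px.
- **Disagreements:**
  - The arm settled up to 9 mm from its commanded pose early on, so I steered by measured values.
  - The key tops felt about 4 mm higher than the stated 208 mm.
  - Placing the mouth 55 mm out from the lid edge put it 10–15 mm from where the cameras did. I used the camera position, and the insertion bore it out.
- **Not checked:** I saw no contact with the bystanders, but I did not measure their positions again at the end.

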